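Hang the parts bin on the slat panel and press it home

ROBOT

A 6-joint arm with a two-finger parallel gripper is mounted at the origin on the work surface. World frame = base frame: x ahead of the robot, y to its left, z up, the work surface at z = 0. Lengths are in mm, angles in rad, forces in N, time in s.
With the tool pointing down it reaches from about 325 to 775 mm from the base axis. Payload 9.3 kg.
Tool frame: the origin (TCP) lies midway between the tips of the shut fingers; the grasp point (between the pads) lies 19 mm behind it (grip_point_offset is the distance from the TCP to the grasp point, in mm); x points along the fingers, y is the direction in which the jaws open and shut, and the axes are right-handed (so a half turn about x gives the same grasp; the last joint's range is limited). The gripper opens to 85 mm and grips with 20 to 120 N. Pads are 22 mm wide; open, the fingers measure 114 mm over their backs; the gripper's body (76 mm by 85 mm) begins 54 mm behind the grasp point. The pads swing forward as they close: fully open they stand 13 mm farther back than shut.
Start: joints at [0.993, 0.259, 0.021, 1.334, 0, 1.418], TCP at [226.677, 501.113, 231.279] pointing down, gripper open.
Joint ranges: [-3.04, 3.04], [-0.91, 1.82], [-1.04, 1.36], [-1.92, 1.95], [-1.52, 1.45], [-3.14, 3.14]. Speed limits (rad/s): [2.22, 2.22, 2.79, 3.14, 3.14, 3.14].

INTERFACE

Orientations are given as a rotation vector (axis times angle).
In Python, from rig import get_state, get_image, job_done, find_in, masks_of, place_of, grip_point_offset gives the robot as it stands.
- The arm moves only by the tool servo_tool, never from a script. Its argument "rows" is a list of rows, each an object with "slide": the shift along the tool's x, y, z in mm, a list of three; "dr": the turn, a rotation vector about the tool's x, y, z in rad, a list of three; "claw": the closure, from -1 (fully open) to 1 (shut). In form: [{"slide": [dx, dy, dz], "dr": [rx, ry, rz], "claw": claw}, ...]. A call has 1 to 8 rows; each row is the pose to reach, as a shift and turn from the pose measured when the call began, along the tool's axes at that moment; what a row does not reach only later rows make up. A row lasts 1/12 s, in which the tool goes at most 41.7 mm and 7.16 degrees, less where a joint would pass 70% of its speed; a pose out of reach is approached as far as the arm can. A call with a gripper value outside its range is refused whole. The fingers move at their own pace and stop on an object; the grip force is fixed at half the most. Time passes only in rows, so rows that repeat a pose let the fingers close. It gives the time, the measured TCP pose, the force and the opening at its end, in the units of the state.
- get_state(): the state, without advancing time (a new reading comes with each control period).
- get_image(name): name is "scene" or "top" or "wrist"; returns a dict with "img" (384x512x3 uint8, red, green, blue), "range_z" (384x512 float32, mm along the optical axis (not along the pixel's ray), 0 where there is no reading), "intrinsics" (3x3 intrinsics, pixels), "camera_from_world" (4x4, takes a point from world to camera coordinates). Camera axes: x right, y down, z forward; pixel columns grow to the right and rows downward; lengths in mm; the calibration is good to about 2 mm. A picture is of the moment at which its call begins.
- job_done(): hands the job in, once; it reports no verdict.
Trained networks look in a picture, given as the dict that the camera call returned (one of the last four; its "shot" number tells which), for a name from the list of things; names that differ only in an ending like _2 or _b are one class to them, and where a whole thing is asked for, a point or a joint stands for the part that bears it (a point fixed in the world has none). Each returns a list of dicts, best first, with "p" (0 to 1); they miss things now and then, are a little off and sometimes report something else, mostly with a low value. They report only what shows in the picture. A call takes as long as a camera call. They do not tell look-alikes from the thing itself.
- find_in(picture, label): "box" ([left, top, right, bottom] in pixels, round what is visible of it).
- masks_of(picture, label): "region" (384x512 bool, what is visible of it) and "box" ([left, top, right, bottom] in pixels, round what is visible of it).
- place_of(picture, label): "uv" ([column, row] in pixels: a listed point, or the origin of a listed thing).
The state is a dict: "t": time; "qpos": joint angles; "joint_velocities": joint speeds; "joint_efforts": joint torques, N m; "tool_pos": TCP position; "ee_rot": TCP orientation; "ft_force": force on the tool from outside, world axes, zero at the start; "ft_torque": the same for the moment, N m; "gripper_width": finger opening in mm.
Only numpy, scipy, OpenCV 4.12 (cv2) and the standard library are available. Lean on these libraries where they do the work, as an engineer would, in place of code of your own. Each camera call takes 0.05 s, during which the arm holds its last target. There are 200 camera calls.

TASK

Pick up the steel bin by its carrying rib, tilt its front well up so that its back hook goes into the panel's top groove centrally above the push lock, and lower it until it leans on the still-out lock with its tooth caught behind the slat. Let go of it there, then with the bin ungrasped press down on its front thumb tab until the bin hangs level, its back flat on the slats and the lock fully pushed in, and back off. Leave the other things on the desk where they are.

Things in the scene. Friction and masses are not known exactly. Their poses are not given: they have to be found in the camera images.
- bin_grip (a point): Grey steel shop bin (0.3 kg), 140 (x) x 110 (y) mm, 3 mm walls 66 high, open on top. A carrying rib 10 thick (y), 100 long (x) runs down its middle up to 104 above the underside. This point: on the rib's middle, 88 above the underside, above the balance point. All points of the bin have its axes: x to its back (hook side), y left, z up; the front is -x
- bin_hook (a point): Inner corner of the bin's hook strip: its underside meets the back wall's outer face, mid-width, (70, 0, -26) mm from bin_grip. Strip 70 mm wide (y), of 4 mm sheet. Side view from here (x, z in mm): root x 0 to 10.5, z 0 to 4; tooth x 6.5 to 10.5 down to z -4; flange rising back at 60 degrees from (8.5, 2) to (20.5, 22.8)
- bin_toe (a point): Tip of the hook flange, mid-width, (20.5, 0, 22.8) mm from bin_hook. Level, the strip is 28 mm tall and cannot enter the 21 mm groove; with the bin's front raised 40 degrees it spans only 16 mm (10 below to 6 above bin_hook's height), at 35 degrees 18, at 30 degrees 20
- bin_tab (a point): Middle of the top face of the flat thumb tab that sticks out 24 mm from the top of the bin's front wall, 80 mm wide (y), 4 mm thick; (-82, 0, -22) mm from bin_grip
- panel: Fixed slat panel, 320 mm wide (y), 169 high, open behind: three level aluminium slats 5 mm thick, 28 high, front faces at its x = 0 looking to -x (towards the robot), posts behind within 25 mm of its ends. Two wire hooks stand out 36 mm from the lowest slat at y = +-125, height 70 to 83. Origin: on the desk under the front face's middle; x away from the robot, z up
- groove (a point): Lower front edge of the hook groove, mid-width, 120 mm above the desk, straight above the lock; axes as the panel's. The groove is the gap between top and middle slat, 21 mm high, free room behind. Hung fully home the bin has bin_hook at this edge, its tooth behind the middle slat, its back flat on the lower slats, its underside level 58 mm above the desk
- lock (a joint): Chrome push lock: 18 mm round plunger standing 10 mm out of the lowest slat, 52 mm below the groove point, pushed along the panel's x. In m: 0 out, 0.010 flush (fully in), stop 0.012. Stiff (18 N), no spring, stays where pushed. A hooked bin leans on it, front about 11 degrees up, and does not drive it in by its weight; 3 to 6 N down on the thumb tab does (tab sinks 30 mm)
- bug_key: Brass telegraph key on a 160 x 75 x 14 mm base, 60 mm tall; bystander. Origin: centre of its underside
- card_block: Green block 50 x 120 x 40 mm with an upright paper card in it; bystander. Origin: centre of its underside
- rotary_switch: Black square switch box 80 x 80 mm with a round knob, 70 mm tall; bystander. Origin: centre of its underside
- mug: White mug, 80 mm wide, 90 mm tall; bystander. Origin: centre of its underside
- screwdriver: Screwdriver, 190 mm long, lying on the desk; bystander
- desk_mic: Desk microphone, round 100 mm foot and black head, 175 mm tall; bystander. Origin: centre of its underside
Not all that is in view belongs to the job. What is shaped like the part that bears bin_grip but orange is not meant.

How it is judged:
By the outcome, as a careful person would: the job done as asked, in the order asked, and still so for the second after the job is handed in, with the robot touching nothing.
It also fails if it takes over 58 s, if anything falls off the work surface, if the arm or the gripper's body presses on something with over 40 N, if the wrist force passes 120 N, or if a joint passes its speed limit or range.

## Working session

There is one attempt and no reset: what is moved stays moved. The work goes in short steps, Python scripts to look and compute and a tool call to move; the robot and the scene stay as the last step left them, time stands still between calls to the robot, and variables do not carry over. Pictures are saved under pics/ and viewed, on a budget of 10 in all, crops included, one or two more only if the job needs it, and the job is handed in when it is done.

Besides the shell and the picture viewer there is one more tool, called after "Call:" as name([rows], argument=value, ...), one row to a line, values as JSON. servo_tool: Moves the arm, as the interface text tells. Its arguments: {"type":"object","properties":{"rows":{"type":"array","items":{"type":"object","properties":{"slide":{"type":"array","items":{"type":"number"}},"dr":{"type":"array","items":{"type":"number"}},"claw":{"type":"number"}}}}},"required":["rows"]}

```bash
ls; mkdir -p pics
cat > h.py <<'E'
import numpy as np, cv2
from rig import *
from scipy.spatial.transform import Rotation as R
np.set_printoptions(precision=1,suppress=True)
def world(p,uv,z=None):
    K=p["intrinsics"];T=np.linalg.inv(p["camera_from_world"])
    u,v=uv
    if z is None:
        z=p["range_z"][int(round(v)),int(round(u))]
        c=np.linalg.inv(K)@[u,v,1]*z
        return T[:3,:3]@c+T[:3,3]
    d=T[:3,:3]@np.linalg.inv(K)@[u,v,1]; o=T[:3,3]
    return o+d*(z-o[2])/d[2]
def cloud(p):
    K=p["intrinsics"];T=np.linalg.inv(p["camera_from_world"]);h,w=p["range_z"].shape
    v,u=np.mgrid[:h,:w];z=p["range_z"]
    c=np.stack([(u-K[0,2])/K[0,0]*z,(v-K[1,2])/K[1,1]*z,z],-1)
    W=c@T[:3,:3].T+T[:3,3];W[z==0]=np.nan;return W
def proj(p,X):
    T=p["camera_from_world"];c=T[:3,:3]@X+T[:3,3];q=p["intrinsics"]@c;return q[:2]/q[2]
E
python3 - <<'E'
from h import *
s=get_state();print(s["tool_pos"],s["ee_rot"],R.from_rotvec(s["ee_rot"]).as_matrix(),s["ft_force"],s["gripper_width"],grip_point_offset)
a=get_image("scene");b=get_image("top")
cv2.imwrite("pics/1.png",cv2.cvtColor(np.vstack([a["img"],b["img"]])[:, :],cv2.COLOR_RGB2BGR)[::1])
im=np.hstack([a["img"],b["img"]]);cv2.imwrite("pics/1.png",cv2.cvtColor(cv2.resize(im,(800,300),interpolation=cv2.INTER_AREA),cv2.COLOR_RGB2BGR))
for n,p in(("scene",a),("top",b)):
  for l in["bin_grip","bin_hook","bin_toe","bin_tab","groove","lock","panel"]:
    for r in place_of(p,l)[:3]:
      print(n,l,np.array(r["uv"]),round(r["p"],2),world(p,r["uv"]))
  for r in masks_of(p,"bin_grip")[:3]: print(n,"binmask",r["box"],round(r["p"],2))
E
```

```text
pics
[226.5 500.9 230.6] [ 0.3  1.5 -0.3] [[-0.   0.4  0.9]
 [-0.   0.9 -0.4]
 [-1.  -0.  -0. ]] [ 0.9  0.7 -0.2] 85.22888868391259 18.700000000000003
scene bin_grip [205.2 148.4] 0.8 [ 253.6 -230.8  102. ]
scene bin_grip [212.6 186.1] 0.71 [ 430.8 -184.1   56.6]
scene bin_grip [295.3 196.8] 0.44 [444.4  87.9  28.9]
scene bin_hook [217.4 205.3] 0.87 [ 459.6 -168.2   -0. ]
scene bin_hook [214.  154.3] 0.66 [ 192.8 -210.4   45. ]
scene bin_toe [220.6 142.6] 0.96 [  10.9 -208.1    2.1]
scene bin_toe [213.  207.3] 0.88 [ 583.2 -161.4   82.5]
scene bin_tab [186.5 167.7] 0.77 [ 331.  -287.9   66.2]
scene bin_tab [208.6 183. ] 0.64 [ 424.2 -197.6   64.3]
scene groove [293.7 211.5] 0.93 [485.9  82.3  -0.2]
scene groove [294.9 195.8] 0.75 [449.   86.   35.9]Traceback (most recent call last):
  File "<stdin>", line 8, in <module>
ValueError: it knows: bin_grip, bin_hook, bin_tab, bin_toe, bug_key, card_block, desk_mic, groove, mug, panel, rotary_switch, screwdriver
```

Run:
```python
from h import *
a=get_image("scene");b=get_image("top")
for n,p in(("scene",a),("top",b)):
  for l in["bin_grip","bin_hook","bin_toe","bin_tab","groove","panel","bug_key","card_block","desk_mic","mug","rotary_switch","screwdriver"]:
    for r in place_of(p,l)[:3]:
      if n=="top" or l>"d": print(n,l,np.array(r["uv"]),round(r["p"],2),world(p,r["uv"]))
  for r in masks_of(p,"bin_grip")[:3]: print(n,"binmask",r["box"],round(r["p"],2),p["img"][r["region"]].mean(0))
im=np.vstack([a["img"],b["img"]]);cv2.imwrite("pics/1.png",cv2.cvtColor(cv2.resize(im,(400,600),interpolation=cv2.INTER_AREA),cv2.COLOR_RGB2BGR))
```

```text
scene groove [294.7 210.8] 0.91 [483.5  85.6   0.9]
scene panel [292.2 248.7] 0.84 [666.6  70.7   2.6]
scene desk_mic [410.2 230. ] 0.63 [589.3 421.5  16.5]
scene desk_mic [203.5 258.2] 0.19 [ 733.4 -171.8   21.9]
scene mug [111.5 241.9] 0.63 [ 681.7 -440.4   27.4]
scene mug [213.3 207.6] 0.17 [ 582.5 -160.7   80.9]
scene rotary_switch [360.3 205.2] 0.56 [485.4 291.7  29. ]
scene screwdriver [125.  199.1] 0.69 [ 432.7 -485.7   -0.4]
scene binmask [179.2, 140.7, 225.9, 184.7] 0.77 [175.5  85.6  25.5]
scene binmask [194.1, 177.7, 228.0, 227.2] 0.7 [135.4 126.8 121.6]
top bin_grip [336.8 283. ] 0.86 [ 255.5 -235.2   74.2]
top bin_grip [310.6 199.5] 0.68 [ 499.3 -170.2   63.9]
top bin_grip [225.6 236.4] 0.64 [394.9  87.7  34.4]
top bin_hook [308.3 176.8] 0.85 [ 568.  -165.3   66.9]
top bin_hook [322.3 302.7] 0.67 [ 200.  -193.6   60.5]
top bin_toe [322.8 309.4] 0.83 [ 184.1 -191.6   80.8]
top bin_toe [307.5 170.7] 0.78 [ 583.3 -162.    82.2]
top bin_tab [315.7 228.2] 0.59 [ 412.9 -181.4   70.2]
top bin_tab [396.3 157.6] 0.27 [ 622.2 -431.9   67.1]
top groove [228.3 145.9] 0.74 [652.5  70.  122.3]
top groove [122.2 182.3] 0.32 [572.3 420.2  15.8]
top panel [234.2 158.5] 0.72 [647.8  64.5  -1.1]
top bug_key [228.4 235.6] 0.74 [398.3  81.2  15.8]
top card_block [229.7 147.2] 0.73 [653.4  67.7 105.9]
top card_block [308.6 141.6] 0.62 [ 687.  -173.1   38.4]
top desk_mic [121.4 183.6] 0.69 [568.1 422.5  16. ]
top desk_mic [306.4 178.3] 0.47 [ 563.7 -159.6   66.1]
top mug [397.  156.4] 0.58 [ 622.5 -429.8   79.7]
top rotary_switch [227.8 144.2] 0.19 [672.5  76.8  74.8]
top screwdriver [411.2 217.4] 0.68 [ 447.9 -488.7   -3.8]
top binmask [289.2, 167.3, 332.7, 234.1] 0.93 [138.1 132.4 131.9]
top binmask [307.1, 249.7, 366.7, 317.3] 0.66 [160.8  86.   45.3]
```

View pics/1.png

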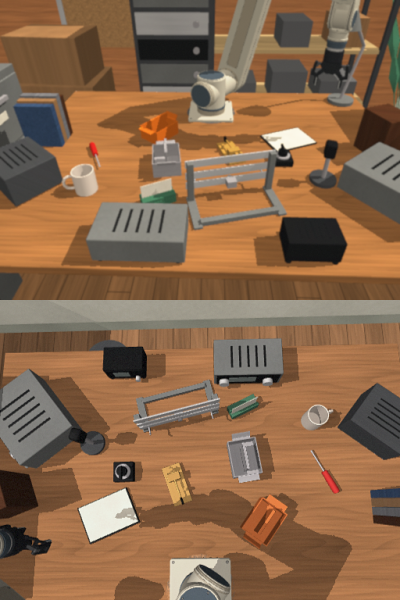

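Two look-alikes in the top image: the orange bin at about (337,283) and the grey bin at about (311,200). The grey one fits "grey steel". I'll confirm it in a crop and measure the poses.

Run:
```python
from h import *
b=get_image("top");W=cloud(b)
print("cam",np.linalg.inv(b["camera_from_world"])[:3,3])
m=[r for r in masks_of(b,"bin_grip") if abs(r["box"][0]-289)<12][0]["region"]
P=W[m];r=P[(P[:,2]>90)];print("rib",len(r),r.mean(0),np.nanmin(r,0),np.nanmax(r,0))
c,s,a=cv2.minAreaRect(r[:,:2].astype(np.float32));print(c,s,a)
q=P[P[:,2]>50];print("bin",cv2.minAreaRect(q[:,:2].astype(np.float32)))
f=cv2.fitLine(r[:,:2].astype(np.float32),cv2.DIST_HUBER,0,.01,.01).ravel();print("ribdir",f,np.degrees(np.arctan2(f[1],f[0])))
for l in("panel",):
  for k in masks_of(b,l)[:2]:
    P=W[k["region"]];print(l,k["p"],k["box"])
    t=P[P[:,2]>155];print(len(t),np.nanmedian(t,0),cv2.minAreaRect(t[:,:2].astype(np.float32)))
    f=cv2.fitLine(t[:,:2].astype(np.float32),cv2.DIST_HUBER,0,.01,.01).ravel();print(f,np.degrees(np.arctan2(f[1],f[0])))
    w=P[(P[:,2]>60)&(P[:,2]<90)];print("mid",len(w))
x=b["img"]
A=cv2.resize(x[155:245,275:345],None,fx=5,fy=5,interpolation=cv2.INTER_CUBIC);B=cv2.resize(x[90:180,160:300],None,fx=3.1,fy=5*90/90,interpolation=cv2.INTER_CUBIC)
cv2.imwrite("pics/2.png",cv2.cvtColor(np.hstack([A,B]),cv2.COLOR_RGB2BGR))
```

```text
cam [ 326.3  -47.5 1181.3]
rib 142 [ 495.2 -176.2  102.4] [ 446.1 -188.5   90.6] [ 545.2 -165.6  109.2]
(495.962890625, -176.52914428710938) (100.48651123046875, 10.629058837890625) 8.441494941711426
bin ((495.93975830078125, -176.86282348632812), (185.35630798339844, 110.48883819580078), 9.004210472106934)
ribdir [   1.     0.2  494.9 -176.1] 8.93436
panel 0.56 [171.6, 102.1, 282.3, 172.2]
482 [653.6  74.1 167.3] ((663.3671875, 75.67762756347656), (26.50094985961914, 317.0725402832031), 13.91148567199707)
[  0.2  -1.  654.   73.6] -76.070404
mid 380
```

View pics/2.png

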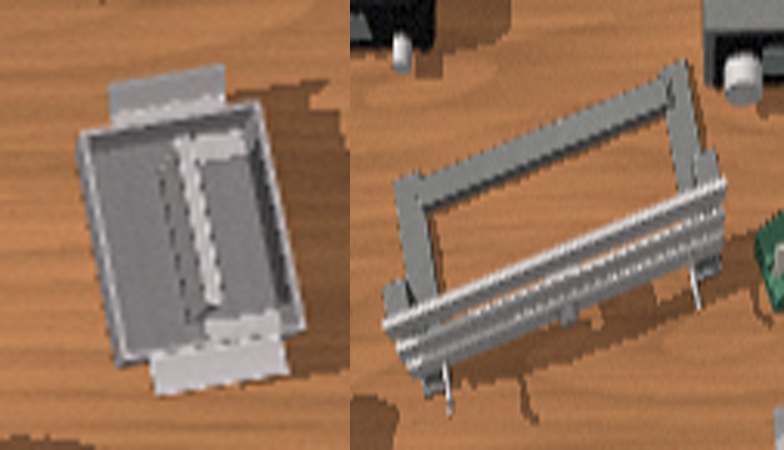

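Crop: the left half shows the grey bin with its hook flange at the top (far side) and its tab at the bottom. The right half shows the panel with the lock at its middle and the two wire hooks. The grey bin is the one meant. I'll grasp it with the tool leaning back 30° relative to the bin.

```bash
cat >> h.py <<'E'
def rot(yaw,beta):
    a,b=np.radians(yaw),np.radians(beta)
    x=np.array([np.sin(b)*np.cos(a),np.sin(b)*np.sin(a),-np.cos(b)]);y=np.array([-np.sin(a),np.cos(a),0])
    return np.stack([x,y,np.cross(x,y)],1)
def go(grip,yaw,beta,off=18.7,back=0,s=None):
    "rows' slide/dr to bring the grasp point to grip"
    s=s or get_state();A=R.from_rotvec(s["ee_rot"]).as_matrix();M=rot(yaw,beta)
    t=np.array(grip)+M[:,0]*(off-back)
    d=A.T@(t-s["tool_pos"]);r=R.from_matrix(A.T@M).as_rotvec()
    print("slide",d.round(1),"dr",r.round(3),"n~",np.ceil(max(np.linalg.norm(d)/41.7,np.degrees(np.linalg.norm(r))/7.16)))
E
python3 -c "
from h import *
go([496,-176.5,91],8.9,30,back=150)"
```

```text
slide [  26.5 -542.4  469.7] dr [-0.6 -0.5  0.2] n~ 18.0
```

```bash
sed -i 's/d.round(1),"dr",r.round(3)/d.round(1).tolist(),"dr",r.round(3).tolist()/' h.py; python3 -c "
from h import *
go([496,-176.5,91],8.9,30,back=150)"
```

```text
slide [26.5, -542.4, 469.7] dr [-0.567, -0.509, 0.152] n~ 18.0
```

Call:
servo_tool([
  {"slide": [0, -542, 470], "dr": [-0.567, -0.509, 0.152], "claw": -0.2},
  {"slide": [0, -542, 470], "dr": [-0.567, -0.509, 0.152], "claw": -0.2},
  {"slide": [0, -542, 470], "dr": [-0.567, -0.509, 0.152], "claw": -0.2},
  {"slide": [0, -542, 470], "dr": [-0.567, -0.509, 0.152], "claw": -0.2},
  {"slide": [0, -542, 470], "dr": [-0.567, -0.509, 0.152], "claw": -0.2},
  {"slide": [0, -542, 470], "dr": [-0.567, -0.509, 0.152], "claw": -0.2},
  {"slide": [0, -542, 470], "dr": [-0.567, -0.509, 0.152], "claw": -0.2},
  {"slide": [0, -542, 470], "dr": [-0.567, -0.509, 0.152], "claw": -0.2},
])

```text
t: 2.57
tool_pos: [315.5, 197.6, 230.9]
ee_rot: [-0.084, 1.043, 0.144]
ft_force: [1.2, 0.5, -0.6]
gripper_width: 51.2
```

```bash
python3 -c "
from h import *
go([496,-176.5,91],8.9,30,back=150);print(get_state()['tool_pos'],get_state()['qpos'])"
```

```text
slide [49.7, -397.7, 32.7] dr [0.004, 0.002, -0.001] n~ 10.0
[315.5 197.6 230.9] [ 0.4 -0.4 -0.7  0.7 -0.1  0.3]
```

Call:
servo_tool([
  {"slide": [50, -398, 33], "dr": [0, 0, 0], "claw": -0.2},
  {"slide": [50, -398, 33], "dr": [0, 0, 0], "claw": -0.2},
  {"slide": [50, -398, 33], "dr": [0, 0, 0], "claw": -0.2},
  {"slide": [50, -398, 33], "dr": [0, 0, 0], "claw": -0.2},
  {"slide": [50, -398, 33], "dr": [0, 0, 0], "claw": -0.2},
  {"slide": [50, -398, 33], "dr": [0, 0, 0], "claw": -0.2},
  {"slide": [50, -398, 33], "dr": [0, 0, 0], "claw": -0.2},
  {"slide": [50, -398, 33], "dr": [0, 0, 0], "claw": -0.2},
])

```text
t: 3.23
tool_pos: [388.6, -38.2, 214.8]
ee_rot: [-0.085, 1.04, 0.144]
ft_force: [2.7, -0.2, 0.1]
gripper_width: 51.0
```

Call:
servo_tool([
  {"slide": [0, -75, 0], "dr": [0, 0, 0], "claw": -0.2},
  {"slide": [0, -75, 0], "dr": [0, 0, 0], "claw": -0.2},
  {"slide": [0, -75, 0], "dr": [0, 0, 0], "claw": -0.2},
])

```text
t: 3.48
tool_pos: [401.5, -118.7, 215.4]
ee_rot: [-0.084, 1.04, 0.137]
ft_force: [-1.3, 0.7, 0.4]
gripper_width: 51.4
```

Run:
```python
from h import *
go([496,-176.5,91],8.9,30,back=150)
b=get_image("wrist");W=cloud(b)
for l in("bin_grip","bin_hook","bin_tab","bin_toe"):
  for r in place_of(b,l)[:2]: print(l,np.array(r["uv"]),round(r["p"],2),world(b,r["uv"]))
for k in masks_of(b,"bin_grip")[:1]:
  P=W[k["region"]];P=P[~np.isnan(P[:,2])];r=P[(P[:,2]>96)&(P[:,2]<112)]
  print(k["p"],len(r),np.median(r,0),cv2.minAreaRect(r[:,:2].astype(np.float32)))
  q=P[P[:,2]>58];print(cv2.minAreaRect(q[:,:2].astype(np.float32)))
  f=cv2.fitLine(r[:,:2].astype(np.float32),cv2.DIST_HUBER,0,.01,.01).ravel();print(f,np.degrees(np.arctan2(f[1],f[0])))
cv2.imwrite("pics/3.png",cv2.cvtColor(b["img"],cv2.COLOR_RGB2BGR))
```

```text
slide [18.9, -71.6, 10.8] dr [0.0, 0.004, 0.004] n~ 2.0
bin_grip [178.9 185.9] 0.88 [ 482.5 -173.1  105.3]
bin_hook [191.2 207.1] 0.59 [ 532.1 -164.7   87.8]
bin_tab [163.5  87.9] 0.68 [ 415.3 -189.7   66.1]
bin_toe [194.4 235.9] 0.75 [ 677.9 -167.1   25. ]
bin_toe [377.9 306.8] 0.2 [358.7 -86.6 255.5]
0.73 1198 [ 481.7 -176.5  104.6] ((494.09674072265625, -176.01158142089844), (99.91316223144531, 10.638195037841797), 8.977575302124023)
((492.95880126953125, -176.35061645507812), (184.91000366210938, 110.52149963378906), 9.145395278930664)
[   1.     0.2  484.9 -176. ] 9.455817
```

View pics/3.png

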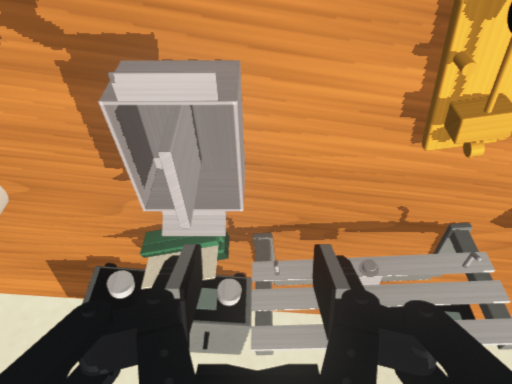

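The wrist view (forward is down) shows the bin at (175,140), the green card block right behind it at (185,245), and the panel with its lock at (370,268). Before grasping, I'll take one near view of the panel.

```bash
python3 -c "
from h import *
go([526,39,190],13.9,45)"
```

```text
slide [114.1, 128.8, 120.3] dr [-0.063, -0.257, 0.051] n~ 6.0
```

Call:
servo_tool([
  {"slide": [114, 129, 120], "dr": [-0.063, -0.257, 0.051], "claw": -0.2},
  {"slide": [114, 129, 120], "dr": [-0.063, -0.257, 0.051], "claw": -0.2},
  {"slide": [114, 129, 120], "dr": [-0.063, -0.257, 0.051], "claw": -0.2},
  {"slide": [114, 129, 120], "dr": [-0.063, -0.257, 0.051], "claw": -0.2},
  {"slide": [114, 129, 120], "dr": [-0.063, -0.257, 0.051], "claw": -0.2},
  {"slide": [114, 129, 120], "dr": [-0.063, -0.257, 0.051], "claw": -0.2},
  {"slide": [114, 129, 120], "dr": [-0.063, -0.257, 0.051], "claw": -0.2},
  {"slide": [114, 129, 120], "dr": [-0.063, -0.257, 0.051], "claw": -0.2},
])

```text
t: 4.45
tool_pos: [537.8, 45.0, 176.5]
ee_rot: [-0.097, 0.782, 0.235]
ft_force: [-1.0, -0.3, -0.6]
gripper_width: 51.3
```

Run:
```python
from h import *
s=get_state();print(s["tool_pos"],s["joint_velocities"])
b=get_image("wrist");W=cloud(b)
for r in place_of(b,"groove")[:2]+place_of(b,"panel")[:2]: print(np.array(r["uv"]),round(r["p"],2),world(b,r["uv"]))
for k in masks_of(b,"panel")[:1]:
  P=W[k["region"]];P=P[~np.isnan(P[:,2])];print(k["p"],k["box"],len(P))
  for lo,hi in((145,165),(96,116)):
    t=P[(P[:,2]>lo)&(P[:,2]<hi)]
    # iterative line fit, front face
    c,d=None,None
    f=cv2.fitLine(t[:,:2].astype(np.float32),cv2.DIST_HUBER,0,.01,.01).ravel()
    n=np.array([-f[1],f[0]]);n*=np.sign(n[0]);e=(t[:,:2]-f[2:])@n
    t2=t[np.abs(e-np.median(e))<3];f=cv2.fitLine(t2[:,:2].astype(np.float32),cv2.DIST_HUBER,0,.01,.01).ravel()
    n=np.array([-f[1],f[0]]);n*=np.sign(n[0]);yaw=np.degrees(np.arctan2(n[1],n[0]));y=np.array([-n[1],n[0]])
    print(lo,len(t),len(t2),"yaw",yaw,"x-off",f[2:]@n,"y range",np.percentile(t2[:,:2]@y,[0,1,99,100]),"z",np.percentile(t2[:,2],[0,100]))
    last=n,y
n,y=last
L=np.stack([P[:,:2]@n,P[:,:2]@y,P[:,2]],1);x0=f[2:]@n
q=L[(L[:,0]<x0-5)&(L[:,0]>x0-14)&(L[:,2]>50)&(L[:,2]<90)];print("protr",len(q))
for c in np.unique((q[:,1]//25)): 
  z=q[q[:,1]//25==c];print(c*25,len(z),z.mean(0),z.min(0),z.max(0))
fr=L[np.abs(L[:,0]-x0)<2.5];h=np.histogram(fr[:,2],bins=np.arange(40,176,2));print([(int(a),int(b)) for a,b in zip(h[1],h[0])])
cv2.imwrite("pics/4.png",cv2.cvtColor(b["img"],cv2.COLOR_RGB2BGR))
```

```text
[537.8  45.  176.5] [-0.1 -0.  -0.   0.   0.  -0. ]
[256.8 228.2] 0.82 [652.2  73.9 118.4]
0.94 [56.2, 117.3, 459.1, 295.8] 39508
145 7660 7660 yaw 14.003367 x-off 650.09125 y range [-246.8 -243.9   70.1   73.5] z [145. 165.]
96 7724 7718 yaw 14.006706 x-off 650.0829 y range [-246.8 -243.1   69.9   73.7] z [ 96. 116.]
protr 387
-225.0 41 [ 640.1 -210.3   72.8] [ 636.2 -214.    69.9] [ 645.  -208.4   74.3]
-100.0 303 [640.6 -86.6  70.3] [638.7 -95.   60.8] [645.  -77.9  78.4]
25.0 43 [640.4  37.   73. ] [636.3  35.1  69.7] [645.1  40.4  74.5]
[(40, 0), (42, 0), (44, 0), (46, 0), (48, 1), (50, 333), (52, 572), (54, 570), (56, 552), (58, 508), (60, 537), (62, 556), (64, 584), (66, 566), (68, 598), (70, 599), (72, 655), (74, 648), (76, 674), (78, 745), (80, 29), (82, 1), (84, 0), (86, 0), (88, 0), (90, 0), (92, 319), (94, 743), (96, 734), (98, 735), (100, 769), (102, 739), (104, 760), (106, 776), (108, 795), (110, 810), (112, 805), (114, 794), (116, 795), (118, 798), (120, 774), (122, 0), (124, 0), (126, 0), (128, 1), (130, 0), (132, 0), (134, 0), (136, 0), (138, 0), (140, 93), (142, 730), (144, 709), (146, 833), (148, 701), (150, 773), (152, 763), (154, 722), (156, 803), (158, 726), (160, 794), (162, 743), (164, 772), (166, 811), (168, 839), (170, 108), (172, 0)]
```

View pics/4.png

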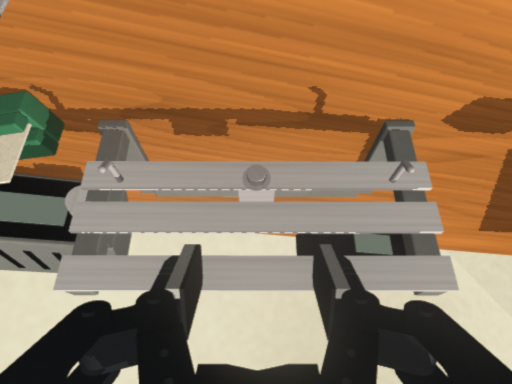

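This near view shows the panel with the lock at (257,177), out, and the groove between the middle and top slats. Panel yaw is 14.0°, and the groove point is at about (651.5, 73.4, 120). Now the grasp.

```bash
python3 -c "
from h import *
go([494.5,-176.1,91],9,30,back=80)"
```

```text
slide [-64.9, -198.4, -111.9] dr [0.068, 0.262, -0.051] n~ 6.0
```

Call:
servo_tool([
  {"slide": [-65, -60, -112], "dr": [0.03, 0.13, -0.02], "claw": -0.2},
  {"slide": [-65, -100, -112], "dr": [0.068, 0.262, -0.051], "claw": -0.2},
  {"slide": [-65, -198, -112], "dr": [0.068, 0.262, -0.051], "claw": -0.2},
  {"slide": [-65, -198, -112], "dr": [0.068, 0.262, -0.051], "claw": -0.2},
  {"slide": [-65, -198, -112], "dr": [0.068, 0.262, -0.051], "claw": -0.2},
  {"slide": [-65, -198, -112], "dr": [0.068, 0.262, -0.051], "claw": -0.2},
  {"slide": [-65, -198, -112], "dr": [0.068, 0.262, -0.051], "claw": -0.2},
  {"slide": [-65, -198, -112], "dr": [0.068, 0.262, -0.051], "claw": -0.2},
])

```text
t: 5.32
tool_pos: [462.9, -184.4, 144.1]
ee_rot: [-0.078, 1.045, 0.135]
ft_force: [0.6, 0.5, 0.4]
gripper_width: 51.2
```

```bash
python3 -c "
from h import *
go([494.5,-176.1,91],9,30)"
```

```text
slide [80.9, 3.5, 1.5] dr [-0.007, 0.0, 0.004] n~ 2.0
```

Call:
servo_tool([
  {"slide": [25, 3.5, 1.5], "dr": [-0.007, 0, 0.004], "claw": -0.2},
  {"slide": [50, 3.5, 1.5], "dr": [-0.007, 0, 0.004], "claw": -0.2},
  {"slide": [70, 3.5, 1.5], "dr": [-0.007, 0, 0.004], "claw": -0.2},
  {"slide": [81, 3.5, 1.5], "dr": [-0.007, 0, 0.004], "claw": -0.2},
  {"slide": [81, 3.5, 1.5], "dr": [-0.007, 0, 0.004], "claw": -0.2},
  {"slide": [81, 3.5, 1.5], "dr": [-0.007, 0, 0.004], "claw": -0.2},
])

```text
t: 5.82
tool_pos: [503.4, -173.6, 74.8]
ee_rot: [-0.082, 1.046, 0.144]
ft_force: [-0.1, 0.5, 1.0]
gripper_width: 51.3
```

```bash
python3 -c "
from h import *
go([494.5,-176.1,91],9,30);s=get_state();print(s['ft_force'])"
```

```text
slide [0.0, -1.0, 0.2] dr [0.0, -0.0, -0.002] n~ 1.0
[-0.1  0.5  1. ]
```

Call:
servo_tool([
  {"slide": [0, 0, 0], "dr": [0, 0, 0], "claw": 0.3},
  {"slide": [0, 0, 0], "dr": [0, 0, 0], "claw": 0.6},
  {"slide": [0, 0, 0], "dr": [0, 0, 0], "claw": 1},
  {"slide": [0, 0, 0], "dr": [0, 0, 0], "claw": 1},
  {"slide": [0, 0, 0], "dr": [0, 0, 0], "claw": 1},
  {"slide": [0, 0, 0], "dr": [0, 0, 0], "claw": 1},
])

```text
t: 6.32
tool_pos: [503.4, -174.1, 75.4]
ee_rot: [-0.082, 1.045, 0.143]
ft_force: [-4.5, -0.9, 7.0]
gripper_width: 9.5
```

```bash
python3 -c "
from h import *
s=get_state();print(s['ft_force'],s['gripper_width'],s['tool_pos'])
go([494.5,-176.1,91],9,30)
go([480,-176,210],9,30)"
```

```text
[-4.5 -0.9  7. ] 9.501948207128804 [ 503.4 -174.1   75.4]
slide [0.6, -0.6, -0.1] dr [0.0, 0.0, -0.0] n~ 1.0
slide [-109.6, 1.8, 47.0] dr [0.0, 0.0, -0.0] n~ 3.0
```

Call:
servo_tool([
  {"slide": [-9, 0, 5], "dr": [0, 0, 0], "claw": 1},
  {"slide": [-26, 0, 15], "dr": [0, 0, 0], "claw": 1},
  {"slide": [-52, 0, 30], "dr": [0, 0, 0], "claw": 1},
  {"slide": [-80, 0, 46], "dr": [0, 0, 0], "claw": 1},
  {"slide": [-104, 0, 60], "dr": [0, 0, 0], "claw": 1},
  {"slide": [-104, 0, 60], "dr": [0, 0, 0], "claw": 1},
  {"slide": [-104, 0, 60], "dr": [0, 0, 0], "claw": 1},
])

```text
t: 6.9
tool_pos: [503.5, -174.4, 196.3]
ee_rot: [-0.084, 1.044, 0.142]
ft_force: [0.1, -0.5, -4.3]
gripper_width: 8.7
```

```bash
cat >> h.py <<'E'
G=np.array([651.5,73.4,120.]); YAW=14.0; ALPHA=30.0; HG=np.array([70.,0,-29.])  # hook from grasp point, bin axes
def hookgo(px,pz,th,py=0,s=None,hg=None):
    "bring hook to panel-frame px,py,pz(above groove edge) with front raised th deg"
    a=np.radians(YAW);n=np.array([np.cos(a),np.sin(a),0]);y=np.array([-n[1],n[0],0]);z=np.array([0,0,1.])
    t=np.radians(th);bx=n*np.cos(t)-z*np.sin(t);bz=n*np.sin(t)+z*np.cos(t)
    h=HG if hg is None else hg
    g=G+n*px+y*py+z*pz-(bx*h[0]+y*h[1]+bz*h[2])
    print(px,pz,th,end=" ");go(g,YAW,ALPHA-th,s=s)
E
python3 - <<'E'
from h import *
s=get_state();print(s['ft_force'],s['gripper_width'],s['tool_pos'])
hookgo(-110,60,40)
M=rot(9,30);g=s["tool_pos"]-18.7*M[:,0]
for n in("scene","top"):
  p=get_image(n)
  if n=="scene":A=p
  for l in("bin_grip","bin_hook","bin_toe","bin_tab"):
    for r in place_of(p,l)[:2]:print(n,l,np.array(r["uv"]),round(r["p"],2),world(p,r["uv"]))
print(g)
E
```

```text
[ 0.1 -0.5 -4.3] 8.73638233480575 [ 503.5 -174.4  196.3]
-110 60 40 slide [-9.7, 208.6, 48.8] dr [-0.087, 0.699, 0.017] n~ 6.0
scene bin_grip [207.7 152.2] 0.96 [ 505.5 -177.5  223.1]
scene bin_grip [206.8 151. ] 0.59 [ 499.  -181.   223.5]
scene bin_hook [216.3 152.3] 0.63 [ 427.  -164.7  180.6]
scene bin_hook [212.7 170.3] 0.62 [ 440.6 -178.   123.1]
scene bin_toe [210.8 171.8] 0.84 [ 586.9 -158.8  206.3]
scene bin_toe [220.5 145.5] 0.5 [ 190.5 -183.8   81.7]
scene bin_tab [204.9 148.2] 0.85 [ 496.3 -186.4  231.2]
scene bin_tab [205.8 152.7] 0.69 [ 502.7 -183.7  219.9]
top bin_grip [318.8 192.9] 0.71 [ 491.5 -174.3  222.5]
top bin_hook [312.5 170.1] 0.74 [ 561.4 -165.1  181.9]
top bin_toe [310.8 161. ] 0.57 [ 582.  -159.3  200.5]
top bin_tab [323. 222.] 0.94 [ 400.3 -158.1  393.8]
[ 494.2 -175.8  212.5]
```

Call:
servo_tool([
  {"slide": [-10, 40, 10], "dr": [-0.017, 0.12, 0.003], "claw": 1},
  {"slide": [-10, 80, 20], "dr": [-0.035, 0.24, 0.007], "claw": 1},
  {"slide": [-10, 120, 30], "dr": [-0.052, 0.36, 0.01], "claw": 1},
  {"slide": [-10, 160, 40], "dr": [-0.07, 0.48, 0.014], "claw": 1},
  {"slide": [-10, 195, 49], "dr": [-0.087, 0.6, 0.017], "claw": 1},
  {"slide": [-10, 209, 49], "dr": [-0.087, 0.699, 0.017], "claw": 1},
  {"slide": [-10, 209, 49], "dr": [-0.087, 0.699, 0.017], "claw": 1},
  {"slide": [-10, 209, 49], "dr": [-0.087, 0.699, 0.017], "claw": 1},
])

```text
t: 8.07
tool_pos: [508.8, 39.6, 226.5]
ee_rot: [-0.214, 1.739, 0.184]
ft_force: [-0.6, 1.1, -3.5]
gripper_width: 8.5
```

Run:
```python
from h import *
s=get_state();print(s['ft_force'],s['gripper_width'],s['tool_pos'])
hookgo(-110,60,40);hookgo(-45,13,40)
a=np.radians(14);n=np.array([np.cos(a),np.sin(a),0]);y=np.array([-n[1],n[0],0])
ims=[]
for k in("scene","top","wrist"):
  p=get_image(k);W=cloud(p)
  for l in("bin_hook","bin_toe","bin_tab","bin_grip"):
    for r in place_of(p,l)[:1]:
      X=world(p,r["uv"])-G;print(k,l,np.array(r["uv"]),round(r["p"],2),X@n,X@y,X[2])
  if k=="wrist": ims.append(p["img"])
  if k=="scene": ims.append(cv2.resize(p["img"][100:244,200:392],(512,384)))
cv2.imwrite("pics/5.png",cv2.cvtColor(cv2.resize(np.hstack(ims),(800,300)),cv2.COLOR_RGB2BGR))
```

```text
[-0.6  1.1 -3.5] 8.541919150231763 [508.8  39.6 226.5]
-110 60 40 slide [-2.0, -1.7, -2.0] dr [0.004, -0.003, -0.003] n~ 1.0
-45 13 40 slide [32.8, -2.1, 70.3] dr [0.004, -0.003, -0.003] n~ 2.0
scene bin_hook [290.9 173. ] 0.89 -109.1704006525933 17.418565430289107 58.550373681663814
scene bin_toe [292.6 176.7] 0.73 -87.94633146213413 16.303218020229437 59.096828486636696
scene bin_tab [274.3 124.8] 0.97 -119.99101352067282 -31.827850380141193 208.48778611490405
scene bin_grip [205.1 148.2] 0.76 -460.8055490980889 -199.1031632142986 -17.765131262851583
top bin_hook [322.2 304.6] 0.87 -506.85061422379215 -147.5870636272061 -54.1210924096747
top bin_toe [323.3 309.2] 0.58 -518.0801360296506 -145.99635339919692 -43.21482088919902
top bin_tab [351.3 258. ] 0.76 -402.4048144101737 -265.6133064123839 -54.18194886331162
top bin_grip [337.3 282.3] 0.89 -457.91390617118543 -206.4025928641712 -51.53955495001196
wrist bin_toe [259.6 338. ] 0.63 -112.21868714887195 1.79039125140946 116.43847818742051
wrist bin_tab [254.5  68.8] 0.95 -223.83024261353648 -0.034351231112182745 160.54905710739598
wrist bin_grip [257.2 275.3] 0.69 -158.48716915846677 0.6551560424244656 154.96553880282738
```

View pics/5.png

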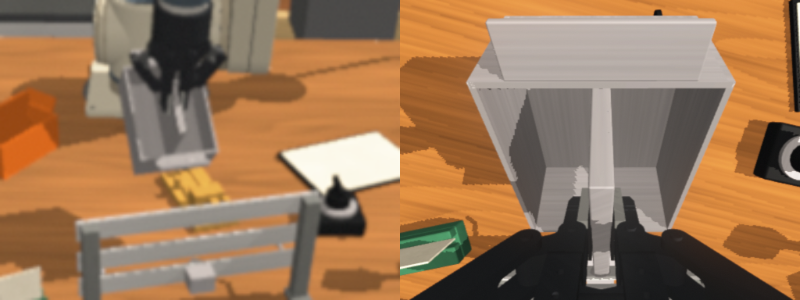

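Scene crop (left) shows the bin held with its front up before the panel. The wrist view (right) shows the rib centred in the fingers. The tab's measured position agrees with the model to about 1.5 mm, so I'll go to the groove.

Call:
servo_tool([
  {"slide": [17, -1.5, 25], "dr": [0.004, -0.003, -0.003], "claw": 1},
  {"slide": [30, -1.5, 50], "dr": [0.004, -0.003, -0.003], "claw": 1},
  {"slide": [33, -1.5, 70], "dr": [0.004, -0.003, -0.003], "claw": 1},
  {"slide": [33, -1.5, 70], "dr": [0.004, -0.003, -0.003], "claw": 1},
  {"slide": [33, -1.5, 70], "dr": [0.004, -0.003, -0.003], "claw": 1},
  {"slide": [33, -1.5, 70], "dr": [0.004, -0.003, -0.003], "claw": 1},
])

```text
t: 9.32
tool_pos: [568.7, 52.1, 183.6]
ee_rot: [-0.211, 1.735, 0.176]
ft_force: [-0.0, -0.2, -3.9]
gripper_width: 9.1
```

Run:
```python
from h import *
s=get_state();print(s['ft_force'],s['tool_pos'])
hookgo(-45,13,40);hookgo(-20,13,40);hookgo(4,13,40)
a=np.radians(14);n=np.array([np.cos(a),np.sin(a),0]);y=np.array([-n[1],n[0],0])
F=np.stack([n,y,[0,0,1]],1)
p=get_image("wrist");L=(cloud(p)-G)@F
for l in("bin_tab","bin_toe"):
  for r in place_of(p,l)[:1]:print(l,np.array(r["uv"]),L[int(r["uv"][1]),int(r["uv"][0])])
m=masks_of(p,"bin_grip")[0]["region"];Q=L[m];Q=Q[~np.isnan(Q[:,2])]
# rib top edge: points |y|<4
r=Q[(abs(Q[:,1]-np.median(Q[:,1]))<4)]
t=np.radians(40)
b=np.stack([r[:,0]*np.cos(t)-r[:,2]*np.sin(t),r[:,0]*np.sin(t)+r[:,2]*np.cos(t)],1)
top=b[b[:,1]>np.percentile(b[:,1],99)-12];
for x in range(-280,60,15):
  k=b[(b[:,0]>=x)&(b[:,0]<x+15)]
  if len(k)>5: print(x,len(k),np.percentile(k[:,1],[5,50,95]))
p=get_image("scene")
c=p["img"][130:226,215:343];cv2.imwrite("pics/6.png",cv2.cvtColor(cv2.resize(c,(768,576),interpolation=cv2.INTER_CUBIC),cv2.COLOR_RGB2BGR))
L=(cloud(p)-G)@F
for l in("bin_hook","bin_toe"):
  for r in place_of(p,l)[:1]:print(l,np.array(r["uv"]),L[int(r["uv"][1]),int(r["uv"][0])])
print("expected toe px",[proj(p,G+F@np.array(v)) for v in([-14.6,0,17.3],[-14.6,35,17.3],[-14.6,-35,17.3],[5,0,0],[5,0,21])])
```

```text
[-0.  -0.2 -3.9] [568.7  52.1 183.6]
-45 13 40 slide [1.4, 0.6, 2.6] dr [-0.003, 0.001, 0.0] n~ 1.0
-20 13 40 slide [-3.0, 0.7, 27.2] dr [-0.003, 0.001, 0.0] n~ 1.0
4 13 40 slide [-7.1, 0.8, 50.8] dr [-0.003, 0.001, 0.0] n~ 2.0
bin_tab [252.5  72.3] [-160.3   -1.3  113.4]
bin_toe [258.3 335.5] [-52.4   0.1  74.2]
-220 593 [-17.8 -15.5 -14.4]
-205 1320 [-16.1 -15.2 -14.2]
-190 606 [-79.2 -15.3 -14.4]
-175 3255 [-33.6   2.2  22.7]
-160 619 [22.3 22.9 23.4]
-145 455 [22.4 22.9 23.4]
-130 361 [22.4 22.9 23.4]
-115 274 [22.5 23.  23.3]
-100 216 [22.7 23.  23.3]
-85 173 [22.7 23.  23.3]
-70 36 [22.8 23.  23.2]
bin_hook [292.2 195.8] [-105.9   23.1  -16.6]
bin_toe [291.8 205. ] [  6.7 -14.3  32.3]
expected toe px [array([293.7, 204.3]), array([306. , 202.7]), array([281.2, 205.9]), array([295.4, 213.6]), array([295.8, 207.4])]
```

View pics/6.png

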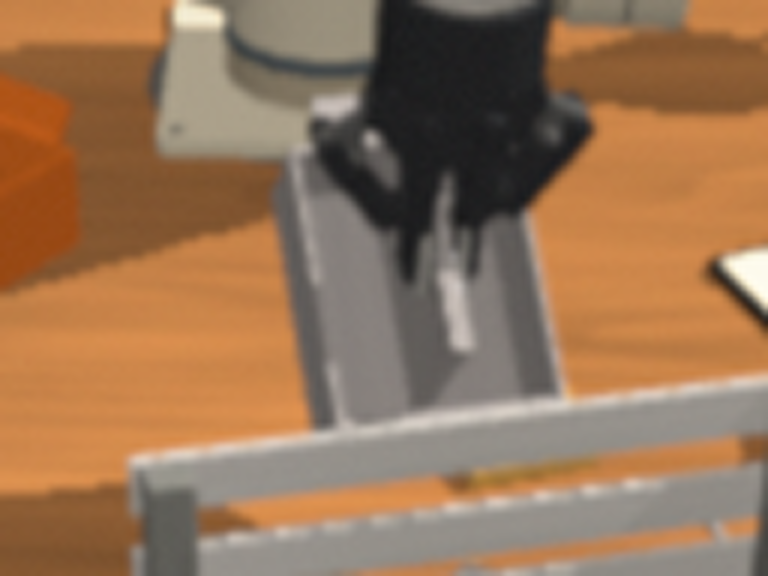

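The scene view shows the bin in front of the panel, its flange just hidden behind the top slat. The rib depth confirms a tilt of 40.0°, and the hook height agrees within 1 mm. Inserting slowly.

Call:
servo_tool([
  {"slide": [0.7, 0.7, 5], "dr": [-0.003, 0.001, 0], "claw": 1},
  {"slide": [-1.5, 0.7, 16], "dr": [-0.003, 0.001, 0], "claw": 1},
  {"slide": [-3.3, 0.7, 27], "dr": [-0.003, 0.001, 0], "claw": 1},
  {"slide": [-4.5, 0.8, 34], "dr": [-0.003, 0.001, 0], "claw": 1},
  {"slide": [-5.7, 0.8, 41], "dr": [-0.003, 0.001, 0], "claw": 1},
  {"slide": [-6.7, 0.8, 47], "dr": [-0.003, 0.001, 0], "claw": 1},
  {"slide": [-7.4, 0.8, 51], "dr": [-0.003, 0.001, 0], "claw": 1},
  {"slide": [-7.4, 0.8, 51], "dr": [-0.003, 0.001, 0], "claw": 1},
])

```text
t: 10.33
tool_pos: [613.5, 64.0, 183.2]
ee_rot: [-0.215, 1.747, 0.177]
ft_force: [-27.9, -7.5, 10.0]
gripper_width: 9.5
```

```bash
cat > st.py <<'E'
from h import *
s=get_state();print(s['ft_force'],s['ft_torque'],s['gripper_width'])
a=np.radians(14);n=np.array([np.cos(a),np.sin(a),0]);y=np.array([-n[1],n[0],0]);F=np.stack([n,y,[0,0,1]],1)
A=R.from_rotvec(s["ee_rot"]).as_matrix();b=np.degrees(np.arctan2(A[:,0]@n,-A[2,0]));th=30-b
t=np.radians(th);g=F.T@(s["tool_pos"]-18.7*A[:,0]-G)
h=g+[HG[0]*np.cos(t)+HG[2]*np.sin(t),0,-HG[0]*np.sin(t)+HG[2]*np.cos(t)]
print("hook(panel)",h.round(1),"tilt",th.round(2))
E
python3 - <<'E'
from st import *
hookgo(4,13,40)
hookgo(3.5,13,34);hookgo(3,12,28);hookgo(2.5,10.5,22);hookgo(2,9,17)
E
```

```text
[-27.9  -7.5  10. ] [-1.5  5.6 -0. ] 9.470739028195494
hook(panel) [-1.5  0.1 14. ] tilt 40.64
4 13 40 slide [0.5, -0.1, 5.1] dr [-0.001, -0.011, 0.001] n~ 1.0
3.5 13 34 slide [5.7, -0.1, 0.6] dr [-0.001, -0.116, 0.001] n~ 1.0
3 12 28 slide [12.2, -0.1, -3.2] dr [-0.0, -0.221, 0.001] n~ 2.0
2.5 10.5 22 slide [19.6, -0.1, -6.3] dr [-0.0, -0.325, 0.001] n~ 3.0
2 9 17 slide [26.2, -0.1, -8.4] dr [-0.0, -0.413, 0.001] n~ 4.0
```

```bash
cat > binpose.py <<'E'
from st import *
def binpose(th0=40.):
    "hook (panel frame) and tilt of the bin from the wrist depth: rib-top line, tab"
    p=get_image("wrist");L=(cloud(p)-G)@F
    Q=L[masks_of(p,"bin_grip")[0]["region"]];Q=Q[~np.isnan(Q[:,2])]
    q=L.reshape(-1,3);q=q[~np.isnan(q[:,2])]
    th=th0
    for _ in range(4):
        t=np.radians(th);bx=Q[:,0]*np.cos(t)-Q[:,2]*np.sin(t);bz=Q[:,0]*np.sin(t)+Q[:,2]*np.cos(t)
        c=abs(Q[:,1]-h[1])<5
        x0=bx.min()
        k=c&(bx>np.percentile(bx,1)+50)&(bx<np.percentile(bx,1)+125)
        top=np.percentile(bz[k],80);k&=abs(bz-top)<3
        a=np.polyfit(bx[k],bz[k],1);th-=np.degrees(np.arctan(a[0]))
    f=np.percentile(bx[abs(Q[:,1]-h[1])<35],[0,.3,1]);tb=np.median(bz[(bx<f[1]+20)])
    print("cam: tilt",th,"ribtop bz",np.median(bz[k]),"tab bz",tb,"front bx",f,"n",k.sum())
    bzh=np.median(bz[k])-42;bxh=f[0]+164;t=np.radians(th)
    print("cam hook x,z",bxh*np.cos(t)+bzh*np.sin(t),-bxh*np.sin(t)+bzh*np.cos(t), "using tab", bxh*np.cos(t)+(tb-4)*np.sin(t),-bxh*np.sin(t)+(tb-4)*np.cos(t),"(camera z reads ~1.2 high)")
    return p
E
python3 - <<'E'
from binpose import *
binpose()
E
```

```text
[-27.9  -7.5  10. ] [-1.5  5.6 -0. ] 9.470739028195494
hook(panel) [-1.5  0.1 14. ] tilt 40.64
cam: tilt 42.6012683729368 ribtop bz 48.25171123385766 tab bz 10.227443870803029 front bx [-177.1 -176.6 -176.3] n 2020
cam hook x,z -5.418555331867776 13.476063861502977 using tab -5.434981722204294 13.458201089877674 (camera z reads ~1.2 high)
```

Contact at the tooth: the force is backward and up, so the hook is slightly low. I'll back off and re-measure.

Call:
servo_tool([
  {"slide": [0, 0, -6], "dr": [0, 0, 0], "claw": 1},
  {"slide": [0, 0, -12], "dr": [0, 0, 0], "claw": 1},
  {"slide": [0, 0, -18], "dr": [0, 0, 0], "claw": 1},
  {"slide": [0, 0, -18], "dr": [0, 0, 0], "claw": 1},
  {"slide": [0, 0, -18], "dr": [0, 0, 0], "claw": 1},
])

```text
t: 10.85
tool_pos: [596.5, 59.8, 186.9]
ee_rot: [-0.214, 1.745, 0.177]
ft_force: [-0.3, 0.6, -3.0]
gripper_width: 9.2
```

Run:
```python
from binpose import *
p=binpose()
im=p["img"]
L=(cloud(p)-G)@F
# panel slat edges visible now?
for l in ["panel"]:
  for k in masks_of(p,l)[:1]:
    P=L[k["region"]];P=P[~np.isnan(P[:,2])];print("panel",k["box"],len(P),P.min(0),P.max(0),np.median(P,0))
p=get_image("scene");L=(cloud(p)-G)@F
for k in masks_of(p,"panel")[:1]:
    P=L[k["region"]];P=P[~np.isnan(P[:,2])];P=P[abs(P[:,1])<120];hh=np.histogram(P[:,2],bins=np.arange(-80,56,4));print([(int(a),int(b)) for a,b in zip(hh[1],hh[0])])
    for lo,hi in((-28,3),(20,51)):
      q=P[(P[:,2]>lo)&(P[:,2]<hi)];print(np.percentile(q[:,0],[2,50,98]),np.percentile(q[:,2],[0,1,99,100]))
cv2.imwrite("pics/7.png",cv2.cvtColor(cv2.resize(p["img"][170:242,250:346],(768,576),interpolation=cv2.INTER_CUBIC),cv2.COLOR_RGB2BGR))
```

```text
[-0.3  0.6 -3. ] [ 0.1 -0.4  0.1] 9.181026116799519
hook(panel) [-18.9   0.1  17.7] tilt 40.52
cam: tilt 42.095326811970786 ribtop bz 39.94535414511205 tab bz 1.958555121158021 front bx [-192.1 -191.6 -191.4] n 2081
cam hook x,z -22.203223258232388 17.289911888766245 using tab -22.19437377141335 17.299707415888662 (camera z reads ~1.2 high)
panel [2.2, 234.0, 511.6, 384.0] 20955 [ -60.7 -260.4 -121.6] [134.3 247.5 153.9] [ 0.5 -3.2 -1.1]
[(-80, 0), (-76, 0), (-72, 48), (-68, 95), (-64, 86), (-60, 87), (-56, 92), (-52, 104), (-48, 133), (-44, 177), (-40, 1), (-36, 0), (-32, 13), (-28, 89), (-24, 100), (-20, 105), (-16, 96), (-12, 98), (-8, 95), (-4, 141), (0, 43), (4, 0), (8, 0), (12, 0), (16, 13), (20, 77), (24, 113), (28, 101), (32, 104), (36, 106), (40, 105), (44, 129), (48, 91)]
[0.1 4.6 8. ] [-28.  -27.7   1.2   2.6]
[-0.1  4.5  7.7] [20.1 20.7 49.8 50.4]
```

View pics/7.png

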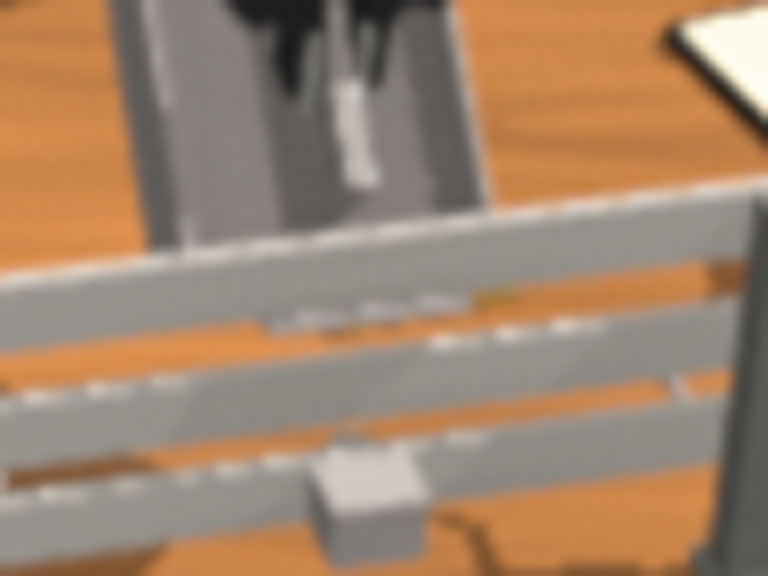

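The crop shows the flange already in the gap at (370,310), well clear of the middle slat. The geometry explains the contact: at 40° the back end of the *rib* meets the top slat's upper edge. The contact point computes to z≈48.4 against the slat top at 49, and the force direction matches. So I need to reduce the tilt while advancing. The bin also turned 1.6° in the grip, so I'll correct for that.

```bash
sed -i 's/ALPHA=30.0/ALPHA=31.6/' h.py; sed -i 's/th=30-b/th=ALPHA-b/' st.py
python3 - <<'E'
from st import *
for w in((-14,15,40),(-8,14.5,40),(-5,14,36.5),(-2,14,32.5),(1,13.5,29),(2.5,13,26)): hookgo(*w)
E
```

```text
[-0.4  0.7 -2.8] [ 0.1 -0.4 -0.1] 9.294288924170461
hook(panel) [-20.8   0.1  16.2] tilt 42.19
-14 15 40 slide [1.7, -0.1, 5.3] dr [-0.001, -0.038, 0.001] n~ 1.0
-8 14.5 40 slide [1.1, -0.1, 11.3] dr [-0.001, -0.038, 0.001] n~ 1.0
-5 14 36.5 slide [3.9, -0.1, 11.9] dr [-0.001, -0.099, 0.001] n~ 1.0
-2 14 32.5 slide [6.8, -0.1, 12.3] dr [-0.001, -0.169, 0.001] n~ 2.0
1 13.5 29 slide [10.0, -0.1, 13.4] dr [-0.001, -0.23, 0.001] n~ 2.0
2.5 13 26 slide [13.0, -0.1, 13.3] dr [-0.001, -0.283, 0.001] n~ 3.0
```

Call:
servo_tool([
  {"slide": [1.7, 0, 5.3], "dr": [0, -0.038, 0], "claw": 1},
  {"slide": [1.1, 0, 11.3], "dr": [0, -0.038, 0], "claw": 1},
  {"slide": [3.9, 0, 11.9], "dr": [0, -0.1, 0], "claw": 1},
  {"slide": [6.8, 0, 12.3], "dr": [0, -0.17, 0], "claw": 1},
  {"slide": [6.8, 0, 12.3], "dr": [0, -0.17, 0], "claw": 1},
])

```text
t: 11.52
tool_pos: [605.6, 62.5, 177.2]
ee_rot: [-0.193, 1.576, 0.19]
ft_force: [-0.6, -0.4, -3.2]
gripper_width: 9.3
```

Run:
```python
from st import *
for w in((-2,14,32.5),(1,13.5,29),(2.5,13,26),(2.5,11,23),(2.2,9,20)): hookgo(*w)
```

```text
[-0.6 -0.4 -3.2] [ 0.  -0.1  0. ] 9.266110510827202
hook(panel) [-3.4  0.5 13.9] tilt 32.41
-2 14 32.5 slide [-0.2, -0.5, 1.5] dr [-0.0, 0.002, 0.0] n~ 1.0
1 13.5 29 slide [3.1, -0.5, 1.9] dr [-0.0, -0.06, 0.0] n~ 1.0
2.5 13 26 slide [6.0, -0.5, 1.4] dr [-0.0, -0.112, 0.0] n~ 1.0
2.5 11 23 slide [10.7, -0.5, -0.4] dr [-0.0, -0.164, 0.0] n~ 2.0
2.2 9 20 slide [15.4, -0.5, -2.5] dr [-0.0, -0.217, 0.0] n~ 2.0
```

Call:
servo_tool([
  {"slide": [1.5, -0.5, 1.8], "dr": [0, -0.03, 0], "claw": 1},
  {"slide": [3.1, -0.5, 2.5], "dr": [0, -0.06, 0], "claw": 1},
  {"slide": [6, -0.5, 2.5], "dr": [0, -0.112, 0], "claw": 1},
  {"slide": [6, -0.5, 2.5], "dr": [0, -0.112, 0], "claw": 1},
  {"slide": [6, -0.5, 2.5], "dr": [0, -0.112, 0], "claw": 1},
])

```text
t: 11.93
tool_pos: [607.7, 62.4, 171.5]
ee_rot: [-0.18, 1.468, 0.197]
ft_force: [-0.2, 0.6, -3.1]
gripper_width: 9.3
```

Run:
```python
from binpose import *
binpose(26)
for w in((2.5,11,23),(2.2,8,20),(1.5,4,17),(1,1.5,15)): hookgo(*w)
```

```text
[-0.2  0.6 -3.1] [-0.1  0.  -0. ] 9.251661234770562
hook(panel) [ 3.2 -0.  13.3] tilt 26.15
cam: tilt 26.02592555890058 ribtop bz 55.06382552332737 tab bz 17.025897386379576 front bx [-168.2 -167.6 -167.4] n 2058
cam hook x,z 1.9283800985470272 13.596433361252744 using tab 1.9117380742885333 13.56235130437658 (camera z reads ~1.2 high)
2.5 11 23 slide [4.6, 0.2, -3.9] dr [-0.001, -0.054, 0.001] n~ 1.0
2.2 8 20 slide [10.0, 0.2, -6.5] dr [-0.001, -0.107, 0.001] n~ 1.0
1.5 4 17 slide [16.5, 0.2, -9.5] dr [-0.001, -0.159, 0.001] n~ 2.0
1 1.5 15 slide [20.8, 0.2, -11.5] dr [-0.001, -0.194, 0.001] n~ 2.0
```

Run:
```python
from st import *
for w in((2.8,10,22),(2.2,7,20),(1.6,4.5,18),(1.1,2.5,16),(.8,1,14)): hookgo(*w)
```

```text
[ 0.8  0.3 -3.6] [-0.  0.  0.] 9.398202499047773
hook(panel) [ 4.  -0.2 13.2] tilt 26.1
2.8 10 22 slide [6.4, 0.2, -4.4] dr [-0.001, -0.072, 0.001] n~ 1.0
2.2 7 20 slide [11.0, 0.2, -6.6] dr [-0.001, -0.107, 0.001] n~ 1.0
1.6 4.5 18 slide [15.2, 0.2, -8.8] dr [-0.001, -0.141, 0.001] n~ 2.0
1.1 2.5 16 slide [18.9, 0.2, -10.7] dr [-0.001, -0.176, 0.001] n~ 2.0
0.8 1 14 slide [22.1, 0.2, -12.3] dr [-0.001, -0.211, 0.001] n~ 2.0
```

Call:
servo_tool([
  {"slide": [3, 0.2, -2], "dr": [0, -0.036, 0], "claw": 1},
  {"slide": [6.4, 0.2, -4.4], "dr": [0, -0.072, 0], "claw": 1},
  {"slide": [8.7, 0.2, -5.5], "dr": [0, -0.09, 0], "claw": 1},
  {"slide": [11, 0.2, -6.6], "dr": [0, -0.107, 0], "claw": 1},
  {"slide": [13, 0.2, -7.7], "dr": [0, -0.125, 0], "claw": 1},
  {"slide": [13, 0.2, -7.7], "dr": [0, -0.125, 0], "claw": 1},
])

```text
t: 12.53
tool_pos: [601.8, 61.1, 157.3]
ee_rot: [-0.165, 1.345, 0.205]
ft_force: [-0.6, -0.2, -3.1]
gripper_width: 9.0
```

Run:
```python
from binpose import *
binpose(19)
for w in((1.6,4.5,18),(1.1,2.5,16),(.8,1,14)): hookgo(*w)
```

```text
[-0.6 -0.2 -3.1] [-0.   0.4  0. ] 9.030433620938721
hook(panel) [1.5 0.1 5.3] tilt 19.05
cam: tilt 18.98137080236452 ribtop bz 47.21478673305304 tab bz 9.161281873511086 front bx [-165.5 -165.  -164.7] n 2047
cam hook x,z 0.25641143661855836 5.426452901840829 using tab 0.23900840798586587 5.375857402149515 (camera z reads ~1.2 high)
1.6 4.5 18 slide [2.0, 0.1, -1.6] dr [-0.001, -0.018, 0.001] n~ 1.0
1.1 2.5 16 slide [5.5, 0.1, -3.9] dr [-0.001, -0.053, 0.001] n~ 1.0
0.8 1 14 slide [8.5, 0.1, -5.9] dr [-0.001, -0.088, 0.001] n~ 1.0
```

Call:
servo_tool([
  {"slide": [2, 0, -1.4], "dr": [0, -0.018, 0], "claw": 1},
  {"slide": [4, 0, -2.7], "dr": [0, -0.035, 0], "claw": 1},
  {"slide": [5.5, 0, -3.9], "dr": [0, -0.053, 0], "claw": 1},
  {"slide": [7, 0, -4.9], "dr": [0, -0.07, 0], "claw": 1},
  {"slide": [8, 0, -5.5], "dr": [0, -0.08, 0], "claw": 1},
  {"slide": [8, 0, -5.5], "dr": [0, -0.08, 0], "claw": 1},
])

```text
t: 13.13
tool_pos: [599.0, 60.0, 149.7]
ee_rot: [-0.155, 1.265, 0.209]
ft_force: [-6.1, -1.4, 3.6]
gripper_width: 9.0
```

Run:
```python
from binpose import *
binpose(14.5)
for w in((.8,0.5,13),(.6,0,12),): hookgo(*w)
```

```text
[-6.1 -1.4  3.6] [-0.1  1.1  0.1] 9.002636400474856
hook(panel) [ 0.8 -0.3  2. ] tilt 14.45
cam: tilt 14.23904295100628 ribtop bz 44.105194288264194 tab bz 6.109663578439225 front bx [-164.6 -164.2 -164. ] n 2097
cam hook x,z -0.09668786693259812 2.1964560003680758 using tab -0.09558856485230904 2.2007879848561482 (camera z reads ~1.2 high)
0.8 0.5 13 slide [2.6, 0.3, -1.6] dr [-0.001, -0.026, 0.001] n~ 1.0
0.6 0 12 slide [3.8, 0.3, -2.6] dr [-0.001, -0.044, 0.001] n~ 1.0
```

The bin is resting on the slat: camera tilt is 14.2°, the hook is at the edge, and the contact force is a few N. I'll ease the tilt to about 12° around the hook, then release.

Run:
```python
from st import *
for w in((.4,1.6,13),(.3,1.5,12)): hookgo(*w)
```

```text
[-6.7 -1.6  5. ] [-0.3  1.2  0.1] 9.192539078025225
hook(panel) [ 0.8 -0.2  2. ] tilt 14.5
0.4 1.6 13 slide [1.4, 0.2, -1.6] dr [-0.001, -0.026, 0.001] n~ 1.0
0.3 1.5 12 slide [2.3, 0.2, -2.5] dr [-0.001, -0.044, 0.001] n~ 1.0
```

Call:
servo_tool([
  {"slide": [0.7, 0, -0.9], "dr": [0, -0.014, 0], "claw": 1},
  {"slide": [1.3, 0, -1.6], "dr": [0, -0.026, 0], "claw": 1},
  {"slide": [1.9, 0, -2.2], "dr": [0, -0.036, 0], "claw": 1},
  {"slide": [2.2, 0, -2.5], "dr": [0, -0.042, 0], "claw": 1},
  {"slide": [2.2, 0, -2.5], "dr": [0, -0.042, 0], "claw": 1},
])

```text
t: 13.65
tool_pos: [597.4, 59.6, 147.4]
ee_rot: [-0.15, 1.223, 0.211]
ft_force: [-3.6, -0.1, 4.0]
gripper_width: 9.2
```

Run:
```python
from binpose import *
binpose(12)
```

```text
[-3.6 -0.1  4. ] [0.  0.9 0.1] 9.17608775680997
hook(panel) [ 0.3 -0.3  2.1] tilt 12.02
cam: tilt 11.90683236293255 ribtop bz 43.98629343311327 tab bz 6.00250975901227 front bx [-165.1 -164.7 -164.5] n 2082
cam hook x,z -0.6682059988339557 2.170865778995713 using tab -0.6648602323919707 2.186733200732666 (camera z reads ~1.2 high)
```

Call:
servo_tool([
  {"slide": [0, 0, 0], "dr": [0, 0, 0], "claw": 0.6},
  {"slide": [0, 0, 0], "dr": [0, 0, 0], "claw": 0.3},
  {"slide": [0, 0, 0], "dr": [0, 0, 0], "claw": 0},
  {"slide": [0, 0, 0], "dr": [0, 0, 0], "claw": -0.2},
  {"slide": [0, 0, 0], "dr": [0, 0, 0], "claw": -0.2},
  {"slide": [0, 0, 0], "dr": [0, 0, 0], "claw": -0.2},
])

```text
t: 14.25
tool_pos: [597.5, 59.6, 147.4]
ee_rot: [-0.151, 1.223, 0.211]
ft_force: [-0.3, 0.5, -0.1]
gripper_width: 51.3
```

Run:
```python
from binpose import *
p=binpose(11)
cv2.imwrite("pics/8.png",cv2.cvtColor(p["img"],cv2.COLOR_RGB2BGR))
```

```text
[-0.3  0.5 -0.1] [-0.1  0.4  0. ] 51.25378867906131
hook(panel) [ 0.4 -0.3  2. ] tilt 12.05
cam: tilt 11.175802586572134 ribtop bz 43.871521852243504 tab bz 5.8608814056808605 front bx [-165.6 -165.2 -165. ] n 2263
cam hook x,z -1.2123456549647846 2.1472162015501217 using tab -1.2144079868759778 2.1367775287350295 (camera z reads ~1.2 high)
```

View pics/8.png

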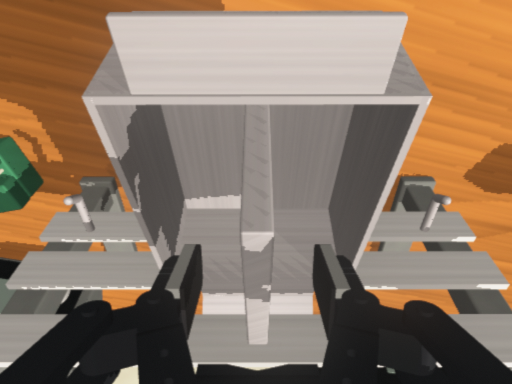

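The view shows the bin hanging on its own at 11.2°, which matches the leaning position with the lock still out. The fingers are open around the rib at (258,290) and clear of it. Retreating, then going above the tab.

Call:
servo_tool([
  {"slide": [-25, 0, 0], "dr": [0, 0, 0], "claw": -0.2},
  {"slide": [-60, 0, 0], "dr": [0, 0, 0], "claw": -0.2},
  {"slide": [-100, 0, 0], "dr": [0, 0, 0], "claw": -0.2},
  {"slide": [-120, 0, 0], "dr": [0, 0, 0], "claw": 0.5},
  {"slide": [-120, 0, 0], "dr": [0, 0, 0], "claw": 1},
  {"slide": [-120, 0, 0], "dr": [0, 0, 0], "claw": 1},
])

```text
t: 14.85
tool_pos: [558.8, 49.9, 261.7]
ee_rot: [-0.151, 1.221, 0.21]
ft_force: [0.6, 0.8, 0.1]
gripper_width: 15.5
```

Run:
```python
from binpose import *
binpose(11)
def tip(px,pz,b): print(px,pz,b,end=" ");go(G+F@np.array([px,0,pz]),YAW,b,off=0)
for w in((-149,75,0),(-149,45,0)): tip(*w)
print(s["tool_pos"])
```

```text
[0.6 0.8 0.1] [-0.1  0.3 -0. ] 15.501745427396317
hook(panel) [-39.5  -0.3 116.5] tilt 11.91
cam: tilt 11.14534980435678 ribtop bz 43.90178412937508 tab bz 5.9195922591834425 front bx [-165.8 -165.2 -164.9] n 907
cam hook x,z -1.385549996444864 2.2113144537885066 using tab -1.3821077098376227 2.228786721820593 (camera z reads ~1.2 high)
-149 75 0 slide [43.0, -0.0, -71.2] dr [-0.001, 0.34, 0.001] n~ 3.0
-149 45 0 slide [71.3, 0.0, -81.2] dr [-0.001, 0.34, 0.001] n~ 3.0
[558.8  49.9 261.7]
```

Call:
servo_tool([
  {"slide": [0, 0, -35], "dr": [0, 0.12, 0], "claw": 1},
  {"slide": [10, 0, -60], "dr": [0, 0.24, 0], "claw": 1},
  {"slide": [43, 0, -71], "dr": [0, 0.34, 0], "claw": 1},
  {"slide": [43, 0, -71], "dr": [0, 0.34, 0], "claw": 1},
  {"slide": [43, 0, -71], "dr": [0, 0.34, 0], "claw": 1},
  {"slide": [43, 0, -71], "dr": [0, 0.34, 0], "claw": 1},
])

```text
t: 15.45
tool_pos: [507.2, 37.6, 194.5]
ee_rot: [-0.191, 1.563, 0.191]
ft_force: [-1.1, 0.2, 0.4]
gripper_width: 0.1
```

```bash
cat > tip.py <<'E'
from st import *
def tip(px,pz,b): print(px,pz,b,end=" ");go(G+F@np.array([px,0,pz]),YAW,b,off=0)
print("tip panel",F.T@(s["tool_pos"]-G))
E
python3 - <<'E'
from tip import *
for w in((-149,40,0),(-150,20,0),(-152,2,0)): tip(*w)
E
```

```text
[-1.1  0.2  0.4] [ 0.  -0.   0.1] 0.09539444439591103
hook(panel) [-104.3    0.2   31.8] tilt 31.62
tip panel [-148.7    0.2   74.5]
-149 40 0 slide [34.5, -0.2, -0.3] dr [-0.001, -0.0, -0.0] n~ 1.0
-150 20 0 slide [54.5, -0.2, -1.3] dr [-0.001, -0.0, -0.0] n~ 2.0
-152 2 0 slide [72.5, -0.2, -3.3] dr [-0.001, -0.0, -0.0] n~ 2.0
```

Call:
servo_tool([
  {"slide": [28, 0, 0], "dr": [0, 0, 0], "claw": 1},
  {"slide": [36, 0, 0], "dr": [0, 0, 0], "claw": 1},
  {"slide": [40, 0, 0], "dr": [0, 0, 0], "claw": 1},
  {"slide": [43, 0, -0.3], "dr": [0, 0, 0], "claw": 1},
  {"slide": [46, 0, -0.7], "dr": [0, 0, 0], "claw": 1},
  {"slide": [49, 0, -1.1], "dr": [0, 0, 0], "claw": 1},
])

```text
t: 15.95
tool_pos: [506.4, 37.3, 146.7]
ee_rot: [-0.191, 1.56, 0.191]
ft_force: [-2.9, -0.4, 3.9]
gripper_width: -0.2
```

Run:
```python
from tip import *
binp=None
for w in((-150.5,15,0),(-152,3.5,0)): tip(*w)
```

```text
[-2.9 -0.4  3.9] [-0.   0.5 -0. ] -0.2183489153101133
hook(panel) [-105.1    0.1  -15.9] tilt 31.49
tip panel [-149.6    0.1   26.7]
-150.5 15 0 slide [11.7, -0.1, -1.0] dr [-0.001, 0.002, 0.001] n~ 1.0
-152 3.5 0 slide [23.2, -0.0, -2.5] dr [-0.001, 0.002, 0.001] n~ 1.0
```

Call:
servo_tool([
  {"slide": [4, 0, -0.5], "dr": [0, 0, 0], "claw": 1},
  {"slide": [8, 0, -1], "dr": [0, 0, 0], "claw": 1},
  {"slide": [12, 0, -1.4], "dr": [0, 0, 0], "claw": 1},
  {"slide": [16, 0, -1.8], "dr": [0, 0, 0], "claw": 1},
  {"slide": [19, 0, -2.2], "dr": [0, 0, 0], "claw": 1},
  {"slide": [21, 0, -2.5], "dr": [0, 0, 0], "claw": 1},
  {"slide": [21, 0, -2.5], "dr": [0, 0, 0], "claw": 1},
])

```text
t: 16.53
tool_pos: [504.2, 36.8, 125.3]
ee_rot: [-0.191, 1.56, 0.191]
ft_force: [0.0, 1.3, 0.2]
gripper_width: -0.1
```

Run:
```python
from tip import *
import binpose as B
B.h=np.array([0,0,0.]);B.binpose(1)
```

```text
[0.  1.3 0.2] [ 0.  -0.   0.1] -0.09329128108633254
hook(panel) [-107.3    0.1  -37.3] tilt 31.48
tip panel [-151.8    0.1    5.3]
cam: tilt 90.0164331516475 ribtop bz -141.72512885595526 tab bz -121.49228612101196 front bx [-81.9 -55.9 -40.9] n 127
cam hook x,z -183.74866457978243 -82.03323776030466 using tab -125.51582423999872 -82.04993967326475 (camera z reads ~1.2 high)
```

Call:
servo_tool([
  {"slide": [1.5, 0, 0], "dr": [0, 0, 0], "claw": 1},
  {"slide": [3, 0, 0], "dr": [0, 0, 0], "claw": 1},
  {"slide": [3.5, 0, 0], "dr": [0, 0, 0], "claw": 1},
  {"slide": [3.5, 0, 0], "dr": [0, 0, 0], "claw": 1},
])

```text
t: 16.97
tool_pos: [504.0, 36.6, 122.0]
ee_rot: [-0.192, 1.561, 0.191]
ft_force: [-0.9, 0.2, 3.8]
gripper_width: -0.3
```

Call:
servo_tool([
  {"slide": [1, 0, 0], "dr": [0, 0, 0], "claw": 1},
  {"slide": [2, 0, 0], "dr": [0, 0, 0], "claw": 1},
  {"slide": [3, 0, 0], "dr": [0, 0, 0], "claw": 1},
  {"slide": [3, 0, 0], "dr": [0, 0, 0], "claw": 1},
])

```text
t: 17.3
tool_pos: [503.9, 36.6, 119.8]
ee_rot: [-0.192, 1.56, 0.191]
ft_force: [-5.4, -0.6, 11.6]
gripper_width: -0.1
```

Force now climbs steeply (11.6 N), so this is the hard stop. Backing off and checking.

Call:
servo_tool([
  {"slide": [-10, 0, 0], "dr": [0, 0, 0], "claw": 1},
  {"slide": [-40, 0, 0], "dr": [0, 0, 0], "claw": 1},
  {"slide": [-80, 0, 0], "dr": [0, 0, 0], "claw": 1},
  {"slide": [-120, 0, -20], "dr": [0, -0.1, 0], "claw": 1},
  {"slide": [-150, 0, -40], "dr": [0, -0.2, 0], "claw": 1},
  {"slide": [-150, 0, -40], "dr": [0, -0.25, 0], "claw": 1},
  {"slide": [-150, 0, -40], "dr": [0, -0.25, 0], "claw": 1},
  {"slide": [-150, 0, -40], "dr": [0, -0.25, 0], "claw": 1},
])

```text
t: 17.97
tool_pos: [464.2, 26.8, 270.0]
ee_rot: [-0.161, 1.312, 0.205]
ft_force: [0.3, 0.5, -0.5]
gripper_width: -0.2
```

Run:
```python
from st import *
import binpose as B
B.h=np.zeros(3);p=B.binpose(1)
q=get_image("scene")
im=np.hstack([p["img"],cv2.resize(q["img"][130:250,220:380],(512,384),interpolation=cv2.INTER_CUBIC)])
cv2.imwrite("pics/9.png",cv2.cvtColor(cv2.resize(im,(800,300)),cv2.COLOR_RGB2BGR))
L=(cloud(p)-G)@F;Q=L[masks_of(p,"bin_grip")[0]["region"]];Q=Q[~np.isnan(Q[:,2])]
t=Q[Q[:,0]<-142];print("tab z",np.median(t[:,2]),"y range",np.percentile(t[:,1],[1,99]))
f=Q[(Q[:,2]<-50)&(abs(Q[:,1])<45)];print("floor z",np.median(f[:,2]),len(f),np.polyfit(f[:,0],f[:,2],1))
```

```text
[ 0.3  0.5 -0.5] [-0.1  0.2 -0. ] -0.20015142499815666
hook(panel) [-139.4    0.1  119.7] tilt 17.15
cam: tilt -2.528532735063636 ribtop bz 42.798827934847445 tab bz 164.698671998285 front bx [-211.1 -202.3 -165.7] n 84
cam hook x,z -47.108725551428385 -1.2807098416501828 using tab -54.16301068317891 158.46345184443962 (camera z reads ~1.2 high)
tab z 1.0281495489738859 y range [-38.9  39.3]
floor z -59.507198712940635 4337 [  0.  -58.8]
```

View pics/9.png

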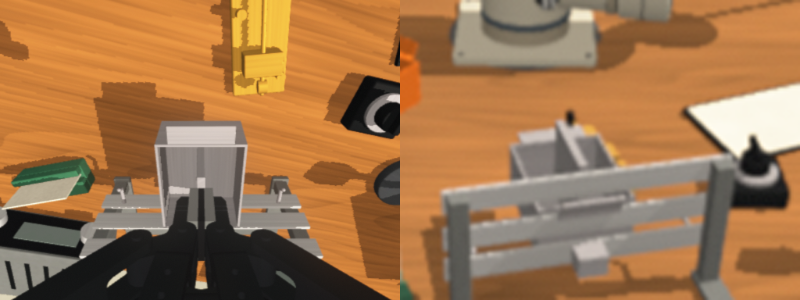

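Run:
```python
from st import *
np.set_printoptions(precision=4,suppress=True)
for k in("wrist","top"):
  p=get_image(k);L=(cloud(p)-G)@F
  ms=[m for m in masks_of(p,"bin_grip") if np.nanmedian(L[m["region"]][:,0])>-200]
  Q=L[ms[0]["region"]];Q=Q[~np.isnan(Q[:,2])]
  def fit(n,s):
    t=Q[s]
    if len(t)<30: print(k,n,len(t));return
    a=np.polyfit(t[:,0],t[:,2],1);r=t[:,2]-np.polyval(a,t[:,0]);t=t[abs(r)<3];a=np.polyfit(t[:,0],t[:,2],1)
    print(k,n,len(t),"slope deg",np.degrees(np.arctan(a[0])),"med",np.median(t,0),"x",t[:,0].min(),t[:,0].max())
  fit("floor",(Q[:,2]<-50)&(Q[:,2]>-66)&(abs(Q[:,1])<48)&(abs(Q[:,1])>8)&(Q[:,0]<-8)&(Q[:,0]>-132))
  fit("rib",(abs(Q[:,1])<4.5)&(Q[:,2]>34)&(Q[:,2]<50)&(Q[:,0]>-125)&(Q[:,0]<-15))
  fit("tab",(abs(Q[:,1])<38)&(Q[:,0]<-143)&(Q[:,0]>-163)&(abs(Q[:,2])<12))
  fit("sidewalls",(abs(abs(Q[:,1])-53.5)<2.5)&(Q[:,2]>-4)&(Q[:,2]<12)&(Q[:,0]<-3))
  print(k,"xmin",np.percentile(Q[abs(Q[:,1])<36][:,0],[.2,1]))
  if k=="wrist":
    for m in masks_of(p,"panel")[:1]:
      P=L[m["region"]];P=P[~np.isnan(P[:,2])];f=P[(abs(P[:,0])<3)&(abs(P[:,1])>60)&(abs(P[:,1])<110)];hh=np.histogram(f[:,2],bins=np.arange(-30,6,1));print([(int(a),int(b)) for a,b in zip(hh[1],hh[0])]);print("face x",np.median(f[(f[:,2]>-26)&(f[:,2]<-2)][:,0]))
```

```text
[-1.1  0.4 -0.8] [-0.   0.2  0. ] 0.3753848985253764
hook(panel) [-138.3    0.1  117.9] tilt 17.35
wrist floor 3979 slope deg 1.4336764668651558 med [-59.9335  -8.1533 -59.5528] x -100.55317444711605 -8.000985861034398
wrist rib 157 slope deg 6.949852725217651 med [-117.1141   -0.4769   39.8563] x -123.14408287309872 -108.14231198349815
wrist tab 1668 slope deg 1.2240791625199634 med [-153.2033   -0.0225    1.0242] x -162.98789502495862 -143.00486675257736
wrist sidewalls 801 slope deg 1.3257459550284898 med [-84.7555  51.799    2.5713] x -142.29640646046957 -3.52309916931261
wrist xmin [-204.3263 -166.0196]
[(-30, 0), (-29, 0), (-28, 13), (-27, 47), (-26, 49), (-25, 54), (-24, 53), (-23, 41), (-22, 63), (-21, 47), (-20, 57), (-19, 59), (-18, 38), (-17, 58), (-16, 57), (-15, 57), (-14, 55), (-13, 61), (-12, 47), (-11, 60), (-10, 60), (-9, 45), (-8, 67), (-7, 61), (-6, 58), (-5, 57), (-4, 51), (-3, 56), (-2, 65), (-1, 68), (0, 103), (1, 85), (2, 9), (3, 0), (4, 0)]
face x 0.20224454133963837
top floor 768 slope deg 1.579575122055215 med [-63.9249 -11.2366 -61.2526] x -125.48454751538974 -8.177000019300776
top rib 98 slope deg 1.677745338938153 med [-73.1463   0.0716  39.5399] x -120.85349461514679 -23.145693689573655
top tab 10
top sidewalls 78 slope deg 1.2340786956913938 med [-71.2502 -53.2679   1.8871] x -138.85898622652462 -3.8421818516648427
top xmin [-195.3721 -143.3397]
```

The bin hangs with its back against the slats. The remaining 1.4° front-down is exactly the tooth's 1.5 mm slack taken up by gravity over the 62 mm wall, so it's the natural rest. The arm is clear and no bystander was touched. Handing in.

```bash
python3 -c "
from rig import *
print(get_state()['t'],job_done())"
```

```text
the job is handed in; nothing more can be done
18.4167 None
```

The grey bin is hung in the panel's top groove with the lock pushed in, and the job was handed in at 18.4 s. In the last camera check it sat about 1.4° front-down rather than exactly level.

- **Insertion:** I picked the bin up by its rib, tilted its front up 40° and put the hook into the groove within about 0.5 mm of centre. The first try touched something at about 28 N and turned the bin 1.6° in the grip. By geometry this was the rib's end meeting the top slat. I backed off, re-measured, and lowered the tilt while advancing, with no further unwanted contact.
- **Leaning on the lock:** I lowered the bin onto the slat and let go. It leaned there by itself at 11.2°, as expected with the lock still out.
- **Pressing the tab:** With the bin ungrasped, I pressed the thumb tab with shut fingers. It went down at about 4 N until a hard stop at 11.6 N, then I backed off. The arm touches nothing.
- **Checks that were not exact:** The 1.4° tilt showed in both the wrist and top cameras. It matches gravity taking up the tooth's 1.5 mm of play behind the slat, so I left it. I did not see the lock directly at the end; that it is fully in is inferred from the bin's angle and the hard stop.
- **Other things on the desk:** I saw no sign of touching any of them, but did not re-measure their positions.

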